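Push the stuck transit plug out of a monitor-arm sleeve

ROBOT

A 6-joint arm with a two-finger parallel gripper is mounted at the origin on the work surface. World frame = base frame: x ahead of the robot, y to its left, z up, the work surface at z = 0. Lengths are in m, angles in degrees, forces in N, time in s.
With the tool pointing down it reaches from about 0.3 to 0.75 m from the base axis. Payload 8.5 kg.
Tool frame: the origin (TCP) lies midway between the tips of the shut fingers; the grasp point (between the pads) lies 19 mm behind it; y points along the fingers, x is the direction in which the jaws open and shut, and the axes are right-handed (so a half turn about y gives the same grasp; the last joint's range is limited). The gripper opens to 85 mm and grips with 20 to 120 N. Pads are 22 mm wide; open, the fingers measure 114 mm over their backs; the gripper's body (76 mm by 85 mm) begins 54 mm behind the grasp point. The pads swing forward as they close: fully open they stand 13 mm farther back than shut.
Start: joints at [52.523, 21.807, 74.336, -0, 83.858, -12.336], TCP at [0.234, 0.498, 0.231] pointing down, gripper open.
Joint ranges: [-178.18, 178.18], [-50.72, 133.34], [12.68, 142.11], [-81.47, 261.47], [9.98, 163.14], [-165.26, 165.26]. Speed limits (degrees/s): [136.94, 136.94, 180, 180, 180, 180].

INTERFACE

Orientations are given as a 3x3 rotation matrix whose columns are the frame's x, y, z axes.
In Python, from rig import env gives the robot as it stands.
- The arm moves only by the tool carry_out, never from a script. Its argument "plan" is a list of rows, each a list of 3 entries, a list of its own where there are three numbers: the shift along the tool's x, y, z in m, then the turn, a rotation vector about the tool's x, y, z in degrees, then the finger opening in m, from 0 to 0.0854. In form: [[[dx, dy, dz], [ax, ay, az], jaw], ...]. A call has 1 to 8 rows; each row shifts and turns the commanded pose from where the row before left it, along the tool's axes as they then stand; what a row does not reach is not made up. A row lasts 1/8 s, in which the tool goes at most 62.5 mm and 10.7 degrees, less where a joint would pass 70% of its speed; a pose out of reach is approached as far as the arm can. A call is refused whole if a number of a shift passes 0.0625 or a number of a turn 10.7, either way. A call with a gripper value outside its range is refused whole. The fingers move at their own pace and stop on an object; "force" is the grip in N (left out, the last holds). Time passes only in rows, so rows that do not move let the fingers close. It gives the time, the measured TCP pose, the force and the opening at its end, in the units of the state.
- env.observe(): the state, without advancing time (a new reading comes with each control period).
- env.get_image(name): name is "scene" or "top" or "wrist"; returns a dict with "image" (420x560x3 uint8, red, green, blue), "vfov" (degrees; the focal length in pixels is half the picture's height over the tangent of half this angle, whatever the lens; pixels are square), "cx", "cy" (the principal point, pixels), "rvec" (rotation vector, rad) and "tvec" (3), from world to camera coordinates, as OpenCV has them; the wrist camera has in their place "tool_from_camera" (4x4, takes a point from camera to tool coordinates, whose origin is the TCP and whose axes are the tool frame's). Camera axes: x right, y down, z forward; pixel columns grow to the right and rows downward; lengths in m; the calibration is good to about 2 mm. A picture is of the moment at which its call begins: read the wrist's pose just before it. There is no depth.
- env.close_job(): hands the job in, once; it reports no verdict.
Trained networks look in a picture, given as the dict that the camera call returned (one of the last four; its "shot" number tells which), for a name from the list of things; names that differ only in an ending like _2 or _b are one class to them, and where a whole thing is asked for, a point or a joint stands for the part that bears it (a point fixed in the world has none). Each returns a list of dicts, best first, with "conf" (0 to 1); they miss things now and then, are a little off and sometimes report something else, mostly with a low value. They report only what shows in the picture. A call takes as long as a camera call. They do not tell look-alikes from the thing itself.
- env.outline_of(target, picture): "mask" (420x560 bool, what is visible of it) and "pixel" ([row, column] in pixels, amid what is visible of it).
The state is a dict: "time_s": time; "q": joint angles; "qvel": joint speeds; "joint_efforts": joint torques, N m; "position": TCP position; "tool_rot": TCP orientation; "ft_force": force on the tool from outside, world axes, zero at the start; "wrist_torque": the same for the moment, N m; "grip_width": finger opening in m.
Only numpy, scipy, OpenCV 4.12 (cv2) and the standard library are available. Lean on these libraries where they do the work, as an engineer would, in place of code of your own. Each camera call takes 0.05 s, during which the arm holds its last target.

TASK

The orange transit plug is stuck in the bore of the monitor-arm sleeve that sits in the grey stand: take the red-handled push-rod from its wooden holder and push the plug down through the bore so that it drops into the tray below, then stand the rod fully back in its holder and let go. Be gentle: the sleeve rests in a soft grommet that tears if it is pressed down more than 5 mm (about 20 N), so feel for the bore, and leave everything else on the desk where it is.

Things in the scene. Friction and masses are not known exactly. Their poses are not given: they have to be found in the camera images.
- stand: grey bridge stand fixed to the desk: a low catch tray (120 mm along its x, 116 along its y, walls 22 high) with two posts (outer faces at y = +-68 mm) carrying a plate (top 98 mm up) across it. Origin: centre of its underside, on the desk; x runs across the plate, y from post to post, z up
- clamp (a point): middle of the stand's clamp, 110 mm above the desk, level with the sleeve's flat upper face. The sleeve does NOT sit exactly here: its bore's upright axis is always 2.5 to 6.5 mm away from here, in any direction. That offset is not measured: see it, or feel for it with the rod
- sleeve (a joint): aluminium sleeve, 50 to 110 mm above the desk, 24 mm outside, flat flange 50 mm across on top, upright bore 15.8 mm. It cannot shift sideways; its flange rests on a soft black grommet. Value: how far it is pressed down, m, 0 untouched, growing downward, 1 mm per 4 N (pushing the plug counts too). Over 5 mm (20 N) tears the grommet
- outlet (a point): 50 mm above the desk under the clamp's middle, level with the sleeve's lower end. The stuck orange plug, a 30 g cylinder 14.6 mm across and 18 long, is upright in the bore, its top 18 to 28 mm below the sleeve's upper face. Sprung pads on the bore's wall, 6 to 50 mm above this level, hold it by friction; it slides at 6 to 15 N until it has left the lower end and drops into the tray
- pan (a joint): white floor of the catch tray, 8 mm above the desk, a light sprung pan that sinks under the plug's weight, m: 0 empty, about 4 mm with the plug lying in it
- rod_grip (a point): centre of the push-rod's red square handle (24 x 24 mm, 56 tall), 28 mm above the handle's lower face and 108 mm above the rod's tip; z along the rod, upward; x, y square to the handle's faces. At the start the rod stands in the holder, the handle's lower face on the holder's top. 110 to 185 g
- rod_tip (a point): centre of the tip of the push-rod's round steel shaft, which runs 80 mm down from the handle on its axis, 14 mm across, the tip bevelled to 12.2 mm across over the last 1.5 mm
- holder_mouth (a point): centre of the mouth of the hole, 18 mm across and 86 deep, in the top of the wooden holder (block 70 x 70 x 90 mm, fixed to the desk); 90 mm above the desk
- cup: red plastic drinking cup, 80 mm across, 105 tall; a bystander; origin at the centre of its underside
- spare_sleeve: second aluminium sleeve like the one being cleared, standing flange down, 50 mm across, 60 tall; a bystander; origin at the centre of its underside
- screwdriver: screwdriver lying flat; a bystander; origin at the centre of its underside
- mouse: black computer mouse, 60 mm across, 34 high; a bystander; origin at the centre of its underside
- carton: cardboard carton, 160 x 180 x 120 mm; a bystander; origin at the centre of its underside
- mini_pc: black mini computer, 150 x 150 x 45 mm; a bystander; origin at the centre of its underside
- tape_roll: roll of amber tape lying flat, 90 mm across, 24 high; a bystander; origin at the centre of its underside
Things that resemble listed ones, but are neither listed nor needed, are in the scene too. Leave any black, green or yellow look-alike of the part that bears rod_grip alone.

How it is judged:
By the outcome, as a careful person would: the job done as asked, in the order asked, and still so for the second after the job is handed in, with the robot touching nothing.
It also fails if it takes over 70 s, if anything falls off the work surface, if the arm or the gripper's body presses on something with over 40 N, if the wrist force passes 120 N, or if a joint passes its speed limit or range.

## Working session

There is one attempt and no reset: what is moved stays moved. The work goes in short steps, Python scripts to look and compute and a tool call to move; the robot and the scene stay as the last step left them, time stands still between calls to the robot, and variables do not carry over. Pictures are saved under pics/ and viewed, and the job is handed in when it is done.

Besides the shell and the picture viewer there is one more tool, called after "Emit:" by a JSON object that holds its "fn" and its "kwargs". carry_out: Moves the arm, as the interface text tells. Its arguments: {"type":"object","properties":{"plan":{"type":"array","items":{"type":"array"}},"force":{"type":"number"}},"required":["plan"]}

```bash
ls; mkdir -p pics; python3 - <<'E'
from rig import env
import cv2,pickle
o=env.observe();print({k:o[k] for k in('time_s','position','tool_rot','ft_force','grip_width')})
for n in("scene","top","wrist"):
    p=env.get_image(n);cv2.imwrite(f"pics/{n}0.png",p["image"][:,:,::-1]);pickle.dump(p,open(f"{n}0.pkl","wb"))
    print({k:v for k,v in p.items() if k!="image"})
E
```

```text
pics
{'time_s': 0.0, 'position': array([0.23347853, 0.49764882, 0.23069261]), 'tool_rot': array([[ 4.24854697e-01, -9.29330350e-04, -9.05261080e-01],
       [ 9.05260349e-01, -1.19757536e-03,  4.24855583e-01],
       [-1.47894955e-03, -9.99998851e-01,  3.32490400e-04]]), 'ft_force': array([ 0.68762003,  0.19463332, -0.08717179]), 'grip_width': 0.0852207730365689}
{'vfov': 55.97221203514263, 'cx': 280.4795474075136, 'cy': 210.25618718180965, 'rvec': array([ 1.3528692 ,  2.16986665, -0.89798569]), 'tvec': array([ 0.26480601, -0.28026945,  1.48964954]), 'shot': 1}
{'vfov': 43.24637688469066, 'cx': 282.0619618437442, 'cy': 207.7891210147819, 'rvec': array([ 2.14904545, -2.19112638,  0.11282663]), 'tvec': array([-0.01976329,  0.5946945 ,  1.7036768 ]), 'shot': 2}
{'vfov': 65.48707083573503, 'cx': 276.64527575263895, 'cy': 207.87967081282994, 'tool_from_camera': array([[ 9.99999426e-01,  4.16296477e-04, -9.87283971e-04,
         6.06855688e-04],
       [ 1.06324073e-03, -2.71617352e-01,  9.62404740e-01,
        -1.43149574e-01],
       [ 1.32482244e-04, -9.62405237e-01, -2.71617639e-01,
         7.00052268e-02],
       [ 0.00000000e+00,  0.00000000e+00,  0.00000000e+00,
         1.00000000e+00]]), 'shot': 3}
```

View pics/scene0.png

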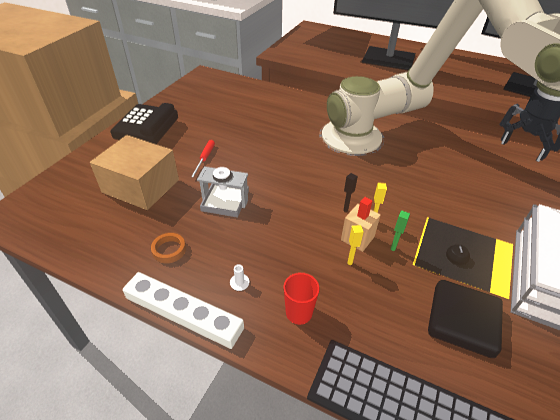

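View pics/top0.png

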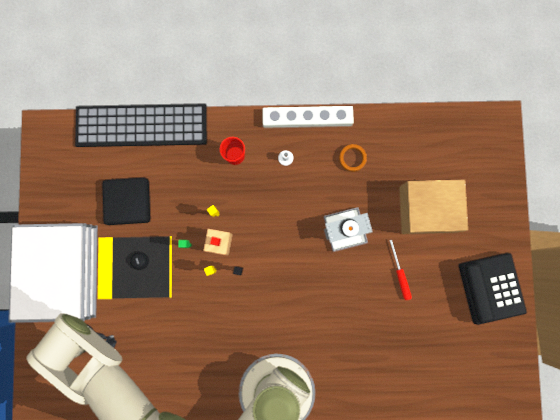

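View pics/wrist0.png

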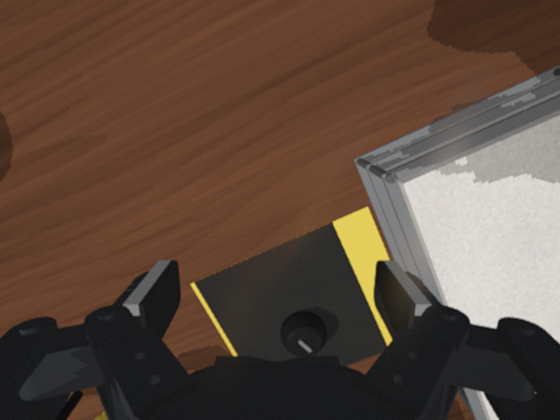

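```bash
cat > h.py <<'E'
import numpy as np,cv2,pickle
def cam(p,o=None):
    f=p["image"].shape[0]/2/np.tan(np.radians(p["vfov"])/2)
    if "rvec" in p:
        R,_=cv2.Rodrigues(np.array(p["rvec"]));t=np.array(p["tvec"]);C=-R.T@t;Rw=R.T
    else:
        T=np.array(p["tool_from_camera"]);Rt=np.array(o["tool_rot"])
        Rw=Rt@T[:3,:3];C=np.array(o["position"])+Rt@T[:3,3]
    return f,Rw,C
def ray(p,c,r,o=None):
    f,Rw,C=cam(p,o);d=Rw@np.array([(c-p["cx"])/f,(r-p["cy"])/f,1]);return C,d/np.linalg.norm(d)
def atz(p,c,r,z,o=None):
    C,d=ray(p,c,r,o);return C+d*(z-C[2])/d[2]
def proj(p,X,o=None):
    f,Rw,C=cam(p,o);x=Rw.T@(np.array(X)-C);return np.array([p["cx"]+f*x[0]/x[2],p["cy"]+f*x[1]/x[2]])
def tri(*rays):
    A=np.zeros((3,3));b=np.zeros(3)
    for C,d in rays:
        M=np.eye(3)-np.outer(d,d);A+=M;b+=M@C
    return np.linalg.solve(A,b)
def big(img,x0,y0,w,h,s,fn):
    cv2.imwrite(fn,cv2.resize(np.ascontiguousarray(img[y0:y0+h,x0:x0+w,::-1]),None,fx=s,fy=s,interpolation=cv2.INTER_CUBIC))
E
python3 - <<'E'
from h import *
s=pickle.load(open("scene0.pkl","rb"));t=pickle.load(open("top0.pkl","rb"))
big(s["image"],310,150,130,130,4.5,"pics/cs.png")
big(t["image"],160,190,100,100,5.5,"pics/ct.png")
big(s["image"],170,130,100,100,5.5,"pics/cs2.png")
big(t["image"],300,180,100,90,6,"pics/ct2.png")
E
```

```text
(no output)
```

View pics/cs.png

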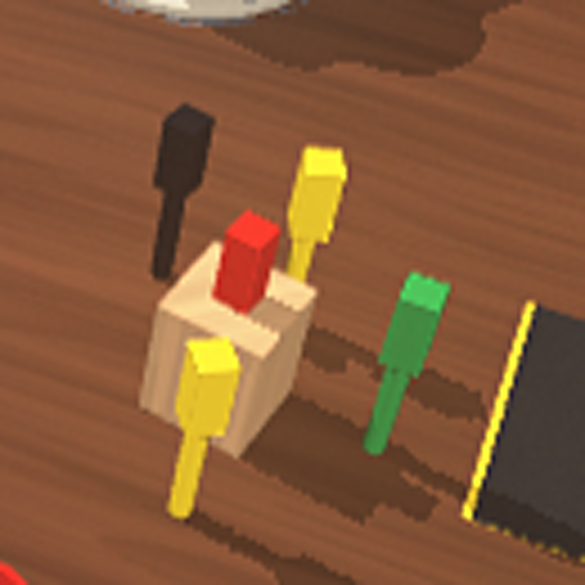

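View pics/ct.png

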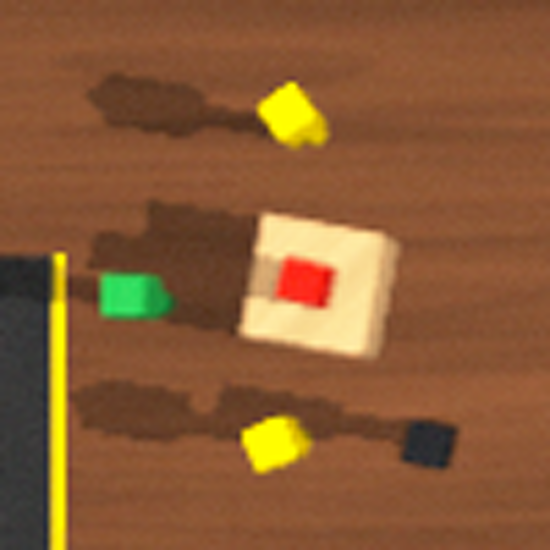

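View pics/cs2.png

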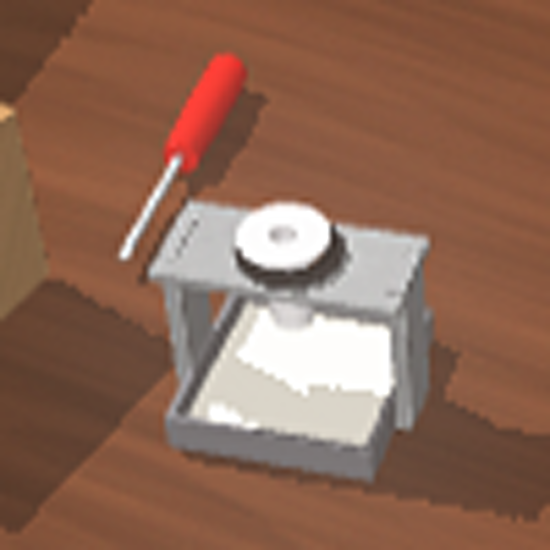

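View pics/ct2.png

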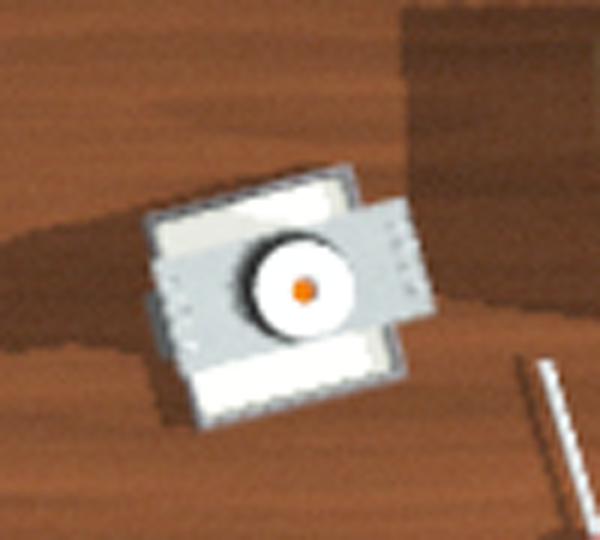

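```bash
python3 - <<'E'
from h import *
s=pickle.load(open("scene0.pkl","rb"));t=pickle.load(open("top0.pkl","rb"))
im=t["image"].astype(int)
def cen(p,m):
    n,l,st,c=cv2.connectedComponentsWithStats(m.astype(np.uint8));return [(st[i,4],c[i]) for i in range(1,n) if st[i,4]>8]
hsv=cv2.cvtColor(t["image"],cv2.COLOR_RGB2HSV)
def show(n,m,z,roi):
    mm=np.zeros_like(m);x0,y0,x1,y1=roi;mm[y0:y1,x0:x1]=m[y0:y1,x0:x1]
    for a,c in cen(t,mm): print(n,a,c.round(1),atz(t,c[0],c[1],z).round(4))
H,S,V=hsv[...,0],hsv[...,1],hsv[...,2]
roi=(160,190,260,290)
show("red",((H<5)|(H>175))&(S>180)&(V>120),.146,(205,230,230,255))
show("yel",(H>25)&(H<35)&(S>150)&(V>120),.136,roi)
show("grn",(H>50)&(H<80)&(S>120),.136,(175,190,260,290))
show("blk",(V<60),.136,(228,260,260,290))
show("wht",(V>215)&(S<25),.11,(338,215,362,240))
show("org",(H>4)&(H<20)&(S>220)&(V>180),.087,(338,215,362,240))
# red rotation
m=(((H<5)|(H>175))&(S>180)&(V>120)).astype(np.uint8);m[:230]=0;m[255:]=0;m[:,:205]=0;m[:,230:]=0
c,_=cv2.findContours(m,0,1);r=cv2.minAreaRect(max(c,key=len));print(r)
# scene cross check
print(atz(s,366,203,.146), proj(s,[.4,.13,.146]))
# tops: scene pixel for handle tops
for n,c,r in [("red",310+252/4.5,150+232/4.5),("blk",310+188/4.5,150+117/4.5),("yelN",310+324/4.5,150+162/4.5),("grn",310+428/4.5,150+292/4.5),("yelF",310+213/4.5,150+357/4.5)]: print(n,atz(s,c,r,.146).round(3),atz(s,c,r,.136).round(3))
print("flange",atz(s,170+284/5.5,130+236/5.5,.11))
for c,r in [(160,213),(242,242),(378,305),(438,165)]:pass
E
```

```text
red 60 [214.9 241.2] [0.4846 0.1747 0.146 ]
yel 77 [212.2 210.3] [0.5797 0.1835 0.136 ]
yel 93 [170.5 265.7] [0.4131 0.3114 0.136 ]
yel 75 [208.9 270.1] [0.3977 0.1947 0.136 ]
grn 96 [183.8 243.6] [0.4795 0.2709 0.136 ]
blk 56 [237.5 270.4] [0.395  0.1079 0.136 ]
wht 414 [350.6 227.5] [ 0.5205 -0.2429  0.11  ]
((214.97061157226562, 241.11764526367188), (8.731282234191895, 6.5484619140625), 14.03624439239502)
[0.49404569 0.18327469 0.146     ] [357.29699782 176.11730101]
red [0.489 0.182 0.146] [0.478 0.18  0.136]
blk [0.406 0.116 0.146] [0.394 0.114 0.136]
yelN [0.41  0.202 0.146] [0.398 0.201 0.136]
grn [0.492 0.283 0.146] [0.481 0.283 0.136]
yelF [0.593 0.192 0.146] [0.583 0.19  0.136]
flange [ 0.5204962  -0.23522336  0.11      ]
```

Emit:
{"fn": "carry_out", "kwargs": {"plan": [[[0,0,0],[0,-7.5,0],0.085],[[0,0,0],[0,-7.5,0],0.085],[[-0.039,0,-0.043],[0,0,0],0.085],[[-0.039,0,-0.043],[0,0,0],0.085],[[-0.039,0,-0.043],[0,0,0],0.085],[[-0.039,0,-0.043],[0,0,0],0.085],[[-0.039,0,-0.043],[0,0,0],0.085],[[-0.038,0,-0.043],[0,0,0],0.085]]}}

```text
time_s: 1.15
position: [0.4475, 0.2214, 0.2313]
tool_rot: [[0.176, -0.0, -0.984], [0.984, 0.0, 0.176], [0.0, -1.0, 0.0]]
ft_force: [0.5, 0.8, -0.3]
grip_width: 0.085
```

Emit:
{"fn": "carry_out", "kwargs": {"plan": [[[-0.038,0,-0.043],[0,0,0],0.085],[[0,0,0],[0,0,0],0.085]]}}

```text
time_s: 1.4
position: [0.4841, 0.1753, 0.2307]
tool_rot: [[0.181, -0.001, -0.984], [0.984, -0.0, 0.181], [-0.001, -1.0, 0.0]]
ft_force: [-0.0, 0.1, -0.5]
grip_width: 0.0848
```

```bash
cat > look.py <<'E'
import sys
from rig import env
from h import *
def look(name,tag):
    o=env.observe();p=env.get_image(name)
    pickle.dump((o,p),open(tag+".pkl","wb"));cv2.imwrite(f"pics/{tag}.png",p["image"][:,:,::-1])
    return o,p
if __name__=="__main__":
    o,p=look(sys.argv[1],sys.argv[2]);print(o["time_s"],o["position"].round(4),o["tool_rot"].round(4).tolist(),o["ft_force"].round(2),o["grip_width"])
E
python3 look.py wrist w1
```

```text
1.4 [0.4841 0.1753 0.2307] [[0.1809, -0.0006, -0.9835], [0.9835, -0.0005, 0.1809], [-0.0006, -1.0, 0.0005]] [-0.02  0.13 -0.48] 0.08483723339069837
```

View pics/w1.png

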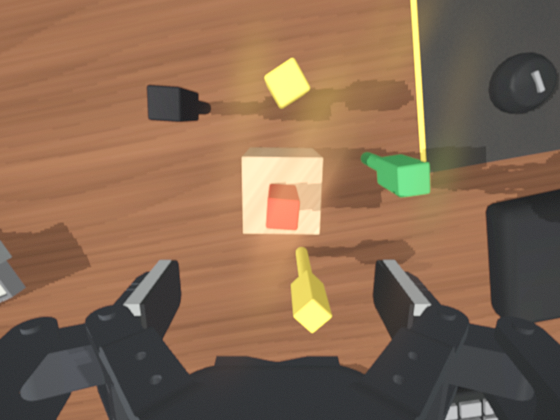

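```bash
python3 - <<'E'
from h import *
o,p=pickle.load(open("w1.pkl","rb"))
big(p["image"],230,140,105,105,5.5,"pics/w1c.png")
hsv=cv2.cvtColor(p["image"],cv2.COLOR_RGB2HSV);H,S,V=[hsv[...,i] for i in range(3)]
m=(((H<6)|(H>174))&(S>150)).astype(np.uint8);m[:170]=0;m[240:]=0;m[:,:255]=0;m[:,310:]=0
ys,xs=np.where(m);print(xs.min(),xs.max(),ys.min(),ys.max())
for z in(.09,.146): print([proj(p,[.485,.178,z],o)])
print(np.median(V[m>0]), [ (y,int(np.median(V[y][m[y]>0]))) for y in range(ys.min(),ys.max()+1)])
E
```

```text
269 269 198 199
[array([279.1879365 , 197.43317186])]
[array([279.64174909, 215.85399063])]
252.0 [(198, 249), (199, 255)]
```

View pics/w1c.png

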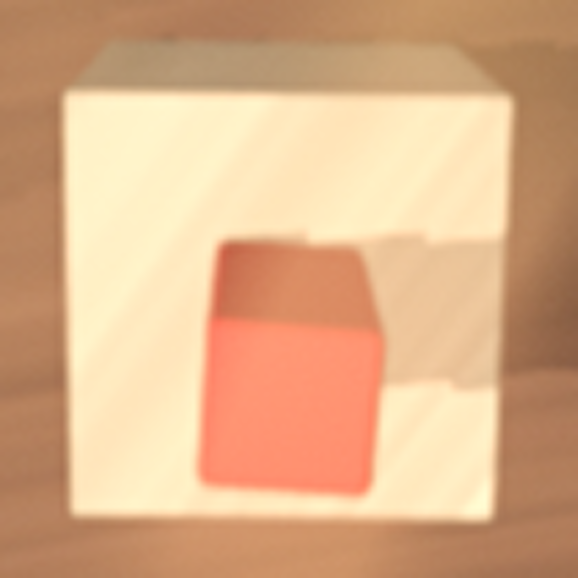

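```bash
python3 - <<'E'
from h import *
o,p=pickle.load(open("w1.pkl","rb"))
def q(L,z):
    P=np.array([atz(p,230+(a+.5)/5.5-.5,140+(b+.5)/5.5-.5,z,o) for a,b in L]);print(P.mean(0).round(4));
    for i in range(4):
        d=P[(i+1)%4]-P[i];print(" ",np.linalg.norm(d).round(4),np.degrees(np.arctan2(d[1],d[0])).round(1))
q([(211,318),(383,335),(369,495),(199,485)],.146)
q([(65,92),(513,94),(494,520),(72,515)],.09)
print(np.degrees(np.arctan2(o["tool_rot"][1,0],o["tool_rot"][0,0])))
E
```

```text
[0.484  0.1802 0.146 ]
  0.0226 73.8
  0.0222 -14.2
  0.0229 -103.9
  0.0231 165.2
[0.4844 0.1803 0.09  ]
  0.0704 79.3
  0.0712 -10.8
  0.0709 -101.1
  0.0706 168.9
79.5798656935347
```

Emit:
{"fn": "carry_out", "kwargs": {"plan": [[[0.0047,0,0.0013],[0,4.4,0],0.085],[[0,0.04,0],[0,0,0],0.07],[[0,0.04,0],[0,0,0],0.06],[[0,0.03,0],[0,0,0],0.06],[[0,0.019,0],[0,0,0],0.06],[[0,0,0],[0,0,0],0.06]], "force": 70}}

```text
time_s: 2.2
position: [0.4804, 0.1839, 0.1015]
tool_rot: [[0.25, -0.003, -0.968], [0.968, -0.0, 0.25], [-0.001, -1.0, 0.003]]
ft_force: [0.4, 1.4, 0.0]
grip_width: 0.0601
```

```bash
python3 look.py wrist w2
```

```text
2.2 [0.4804 0.1839 0.1015] [[0.2496, -0.003, -0.9684], [0.9684, -0.0003, 0.2496], [-0.001, -1.0, 0.0028]] [0.39 1.41 0.02] 0.060124537456125
```

View pics/w2.png

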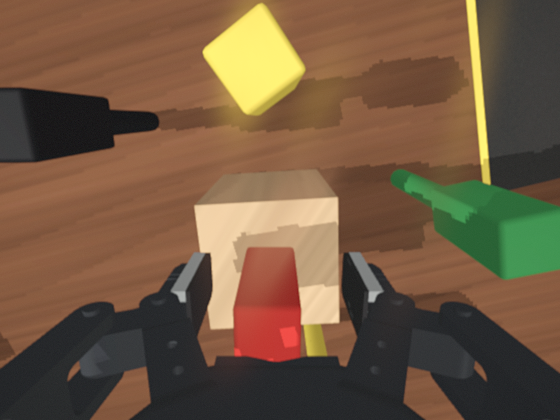

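Emit:
{"fn": "carry_out", "kwargs": {"plan": [[[-0.0027,0,-0.0044],[0,0,0],0.06],[[0,0,0],[0,0,0],0.06]]}}

```text
time_s: 2.5
position: [0.4859, 0.1792, 0.1031]
tool_rot: [[0.251, 0.002, -0.968], [0.968, 0.0, 0.251], [0.001, -1.0, -0.002]]
ft_force: [0.5, -0.1, 0.3]
grip_width: 0.0597
```

```bash
python3 look.py wrist w3
```

```text
2.5 [0.4859 0.1792 0.1031] [[0.2513, 0.0017, -0.9679], [0.9679, 0.0002, 0.2513], [0.0006, -1.0, -0.0016]] [ 0.49 -0.1   0.27] 0.05969615206759744
```

View pics/w3.png

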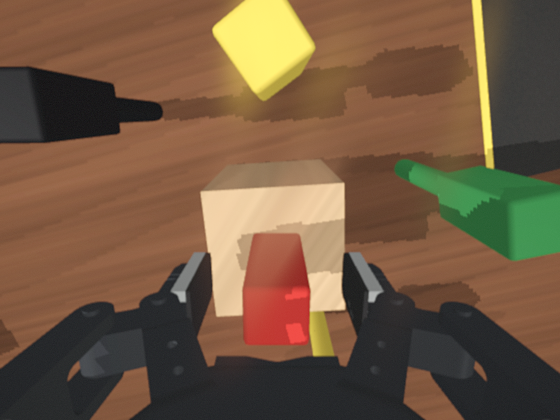

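Emit:
{"fn": "carry_out", "kwargs": {"plan": [[[0,0,0],[0,0,0],0.03],[[0,0,0],[0,0,0],0.015],[[0,0,0],[0,0,0],0.01],[[0,0,0],[0,0,0],0.01],[[0,0,0],[0,0,0],0.01],[[0,0,0],[0,0,0],0.01]], "force": 70}}

```text
time_s: 3.3
position: [0.4854, 0.1792, 0.1026]
tool_rot: [[0.251, 0.0, -0.968], [0.968, -0.0, 0.251], [0.0, -1.0, -0.0]]
ft_force: [-1.1, -0.7, 5.5]
grip_width: 0.0233
```

```bash
python3 look.py wrist w4
```

```text
3.3 [0.4854 0.1792 0.1026] [[0.2511, 0.0003, -0.968], [0.968, -0.0001, 0.2511], [0.0, -1.0, -0.0003]] [-1.08 -0.65  5.49] 0.023279467668549172
```

View pics/w4.png

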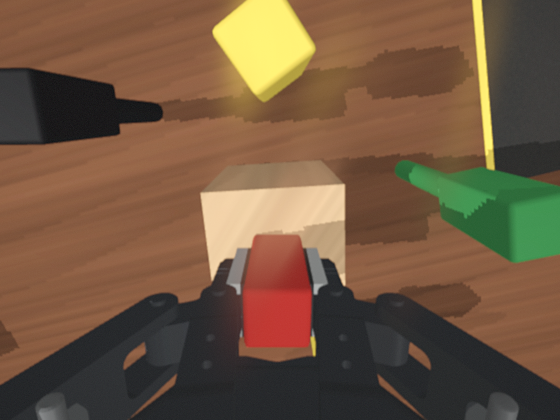

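Emit:
{"fn": "carry_out", "kwargs": {"plan": [[[0,-0.01,0],[0,0,0],0.01],[[0,-0.02,0],[0,0,0],0.01],[[0,-0.03,0],[0,0,0],0.01],[[0,-0.045,0],[0,0,0],0.01],[[0,-0.05,0],[0,0,0],0.01],[[0,0,0],[0,0,0],0.01]]}}

```text
time_s: 4.1
position: [0.4864, 0.1795, 0.261]
tool_rot: [[0.251, 0.007, -0.968], [0.968, 0.001, 0.251], [0.003, -1.0, -0.007]]
ft_force: [0.7, 0.1, -3.5]
grip_width: 0.0233
```

```bash
python3 look.py wrist w5; python3 look.py scene s5
```

```text
4.1 [0.4864 0.1795 0.261 ] [[0.2509, 0.0074, -0.968], [0.968, 0.001, 0.2509], [0.0029, -1.0, -0.0069]] [ 0.67  0.07 -3.53] 0.023287959826073977
4.15 [0.4855 0.1794 0.2585] [[0.2509, 0.0026, -0.968], [0.968, 0.0004, 0.2509], [0.0011, -1.0, -0.0024]] [ 0.31  0.69 -2.1 ] 0.023033073551998018
```

View pics/w5.png

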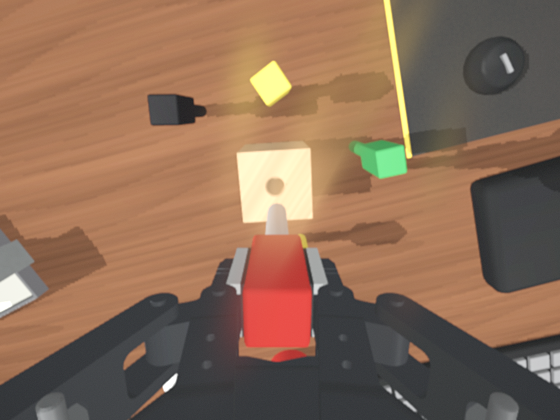

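View pics/s5.png

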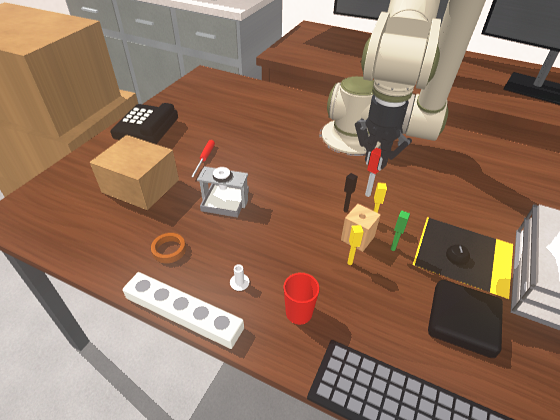

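Emit:
{"fn": "carry_out", "kwargs": {"plan": [[[-0.03,0,-0.014],[0,0,0],0.01],[[-0.05,0,-0.024],[0,0,0],0.01],[[-0.055,0,-0.027],[0,0,0],0.01],[[-0.055,0,-0.027],[0,0,0],0.01],[[-0.055,0,-0.027],[0,0,0],0.01],[[-0.055,0,-0.027],[0,0,0],0.01],[[-0.05,0,-0.024],[0,0,0],0.01],[[-0.033,0,-0.015],[0,0,0],0.01]]}}

```text
time_s: 5.2
position: [0.5679, -0.2403, 0.2548]
tool_rot: [[0.253, -0.004, -0.968], [0.968, 0.002, 0.253], [0.001, -1.0, 0.004]]
ft_force: [-0.3, 0.8, -2.2]
grip_width: 0.0231
```

Emit:
{"fn": "carry_out", "kwargs": {"plan": [[[0,0,0],[0,0,0],0.01],[[0,0,0],[0,0,0],0.01],[[0,0,0],[0,0,0],0.01]]}}

```text
time_s: 5.58
position: [0.5682, -0.2367, 0.2571]
tool_rot: [[0.25, -0.001, -0.968], [0.968, 0.001, 0.25], [0.0, -1.0, 0.001]]
ft_force: [-0.4, 0.4, -1.6]
grip_width: 0.0229
```

```bash
python3 look.py wrist w6
```

```text
5.575 [ 0.5682 -0.2367  0.2571] [[0.2498, -0.0007, -0.9683], [0.9683, 0.0006, 0.2498], [0.0004, -1.0, 0.0008]] [-0.36  0.37 -1.62] 0.022886820663612584
```

View pics/w6.png

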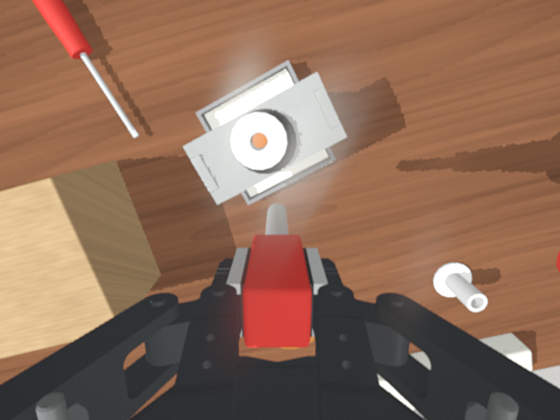

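```bash
python3 - <<'E'
from h import *
o,p=pickle.load(open("w6.pkl","rb"))
big(p["image"],215,95,90,90,6.5,"pics/w6c.png")
big(p["image"],245,190,60,60,8,"pics/w6t.png")
T=np.array(p["tool_from_camera"]);f,_,_=cam(p,o)
def pt(X): 
    x=np.linalg.inv(T)@np.r_[X,1];return (p["cx"]+f*x[0]/x[2],p["cy"]+f*x[1]/x[2],x[2])
for X in [(0,.0926,0),(0,.0926,.007),(0,.0926,-.007),(.007,.0926,0),(-.007,.0926,0)]:print(X,np.round(pt(X),1))
g=p["image"].astype(int)
m=(g.min(2)>225).astype(np.uint8);m[:105]=0;m[178:]=0;m[:,:225]=0;m[:,300:]=0
c,_=cv2.findContours(m,cv2.RETR_EXTERNAL,cv2.CHAIN_APPROX_NONE)
for k in c:
    if len(k)>40:
        e=cv2.fitEllipse(k);print("ell",e,cv2.contourArea(k),atz(p,*e[0],.11,o))
hsv=cv2.cvtColor(p["image"],cv2.COLOR_RGB2HSV)
m=((g[...,0]-g[...,2])>60).astype(np.uint8);m[:125]=0;m[160:]=0;m[:,:245]=0;m[:,275:]=0
c,_=cv2.findContours(m,cv2.RETR_EXTERNAL,cv2.CHAIN_APPROX_NONE)
for k in c:
    if len(k)>10:
        e=cv2.fitEllipse(k);print("org",e,atz(p,*e[0],.11,o),atz(p,*e[0],.088,o))
E
```

```text
(0, 0.0926, 0) [2.759e+02 2.122e+02 2.000e-01]
(0, 0.0926, 0.007) [2.759e+02 2.032e+02 2.000e-01]
(0, 0.0926, -0.007) [2.759e+02 2.211e+02 2.000e-01]
(0.007, 0.0926, 0) [2.852e+02 2.122e+02 2.000e-01]
(-0.007, 0.0926, 0) [2.666e+02 2.122e+02 2.000e-01]
ell ((285.7396240234375, 172.0587615966797), (8.700319290161133, 32.24614334106445), 67.15176391601562) 166.5 [ 0.54956393 -0.22291169  0.11      ]
ell ((254.9802703857422, 137.28170776367188), (53.104278564453125, 71.45187377929688), 137.40235900878906) 2874.0 [ 0.51328561 -0.24144492  0.11      ]
org ((259.1565856933594, 139.93807983398438), (13.522534370422363, 14.432733535766602), 127.48314666748047) [ 0.51638225 -0.238523    0.11      ] [ 0.51756056 -0.24003562  0.088     ]
```

View pics/w6c.png

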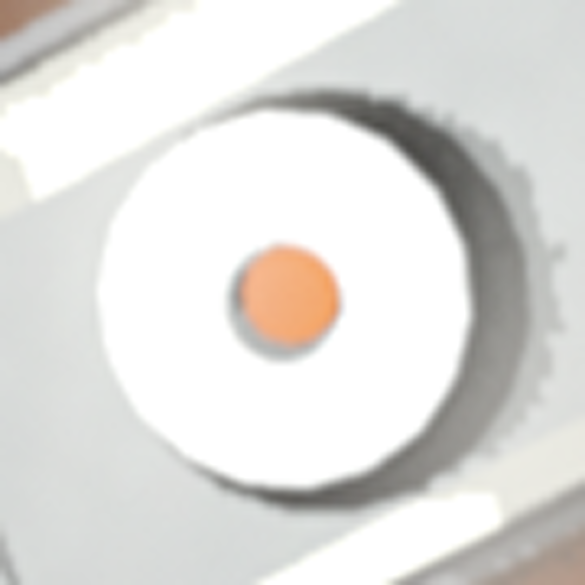

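View pics/w6t.png

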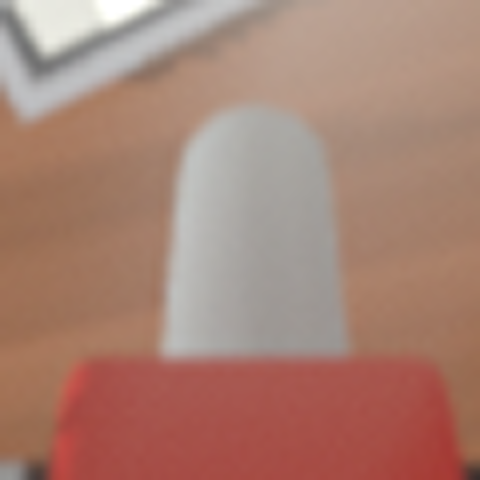

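```bash
python3 - <<'E'
from h import *
o,p=pickle.load(open("w6.pkl","rb"))
B=atz(p,258.4,140.8,.11,o);print(B)
R=o["tool_rot"];tip=np.array(o["position"])+R@np.array([.0004,.0926,.0004]);print(tip)
print("delta tool",(R.T@(B-tip)).round(4))
E
```

```text
[ 0.5169297  -0.23935729  0.11      ]
[ 0.56783552 -0.23618059  0.16446515]
delta tool [-0.0158  0.0545  0.0485]
```

Emit:
{"fn": "carry_out", "kwargs": {"plan": [[[-0.0079,0.01,0.0165],[0,0,0],0.01],[[-0.0079,0.012,0.0165],[0,0,0],0.01],[[0,0.012,0],[0,0,0],0.01],[[0,0.011,0],[0,0,0],0.01],[[0,0,0],[0,0,0],0.01],[[0,0,0],[0,0,0],0.01],[[0,0,0],[0,0,0],0.01]]}}

```text
time_s: 6.5
position: [0.5327, -0.245, 0.2127]
tool_rot: [[0.251, 0.001, -0.968], [0.968, -0.001, 0.251], [-0.0, -1.0, -0.001]]
ft_force: [0.1, -1.1, -1.5]
grip_width: 0.0231
```

```bash
python3 look.py wrist w7; python3 - <<'E'
from h import *
o,p=pickle.load(open("w7.pkl","rb"))
big(p["image"],220,130,110,110,5.4,"pics/w7c.png")
E
```

```text
6.5 [ 0.5327 -0.245   0.2127] [[0.2508, 0.0007, -0.968], [0.968, -0.0005, 0.2508], [-0.0003, -1.0, -0.0008]] [ 0.08 -1.11 -1.5 ] 0.023097390918970638
```

View pics/w7c.png

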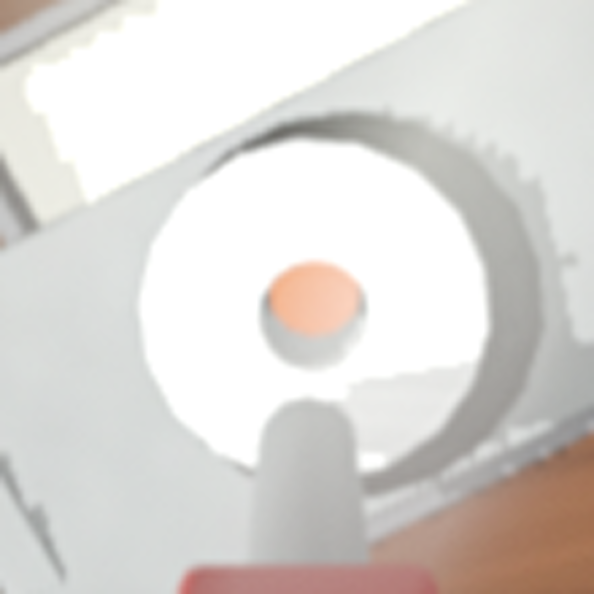

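```bash
python3 - <<'E'
from h import *
o,p=pickle.load(open("w7.pkl","rb"))
R=o["tool_rot"]
B=atz(p,277.8,188.1,.11,o)
print(B, (R.T@(B-o["position"])).round(4))
# tip far edge at depth
E_=atz(p,277,203.1,o["position"][2]-.0926,o);print((R.T@(E_-o["position"])).round(4))
E
```

```text
[ 0.51730611 -0.23952211  0.11      ] [0.0015 0.1027 0.0163]
[0.0008 0.0926 0.0071]
```

Emit:
{"fn": "carry_out", "kwargs": {"plan": [[[0.0005,0,0.008],[0,0,0],0.01],[[0.0004,0,0.0077],[0,0,0],0.01],[[0,0.005,0],[0,0,0],0.01],[[0,0,0],[0,0,0],0.01],[[0,0,0],[0,0,0],0.01],[[0,0,0],[0,0,0],0.01]]}}

```text
time_s: 7.3
position: [0.5176, -0.2402, 0.2073]
tool_rot: [[0.251, 0.0, -0.968], [0.968, -0.0, 0.251], [-0.0, -1.0, -0.0]]
ft_force: [-0.4, -0.0, -1.7]
grip_width: 0.023
```

```bash
python3 look.py wrist w8; python3 look.py scene s8;  python3 - <<'E'
from h import *
o,p=pickle.load(open("w8.pkl","rb"))
big(p["image"],220,130,110,110,5.4,"pics/w8c.png")
o,p=pickle.load(open("s8.pkl","rb"))
big(p["image"],180,100,100,100,5.5,"pics/s8c.png")
E
```

```text
7.3 [ 0.5176 -0.2402  0.2073] [[0.251, 0.0001, -0.968], [0.968, -0.0001, 0.251], [-0.0001, -1.0, -0.0001]] [-0.36 -0.01 -1.74] 0.023040538412583397
7.35 [ 0.5175 -0.2402  0.2073] [[0.251, 0.0, -0.968], [0.968, -0.0001, 0.251], [-0.0, -1.0, -0.0001]] [-0.54 -0.3  -1.48] 0.023419611319920527
```

View pics/w8c.png

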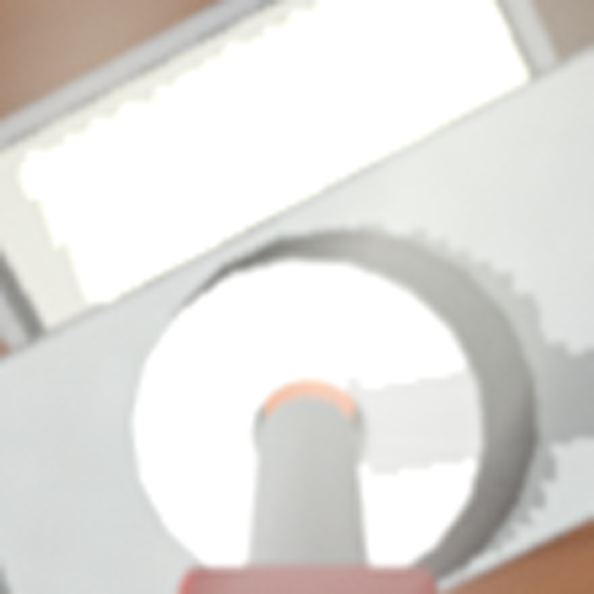

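View pics/s8c.png

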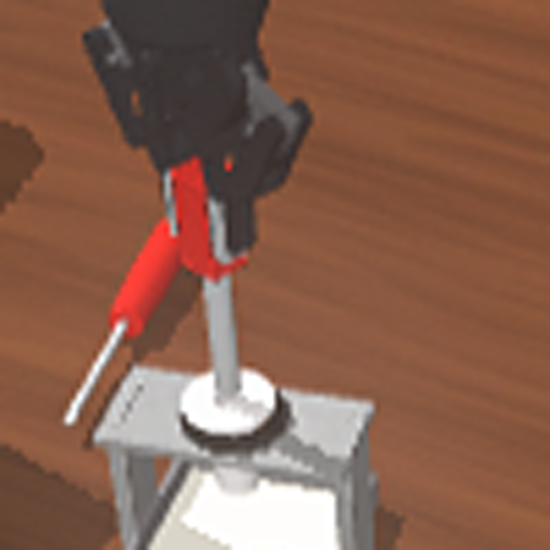

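Emit:
{"fn": "carry_out", "kwargs": {"plan": [[[0,0.002,0],[0,0,0],0.01],[[0,0.002,0],[0,0,0],0.01],[[0,0.002,0],[0,0,0],0.01],[[0,0.002,0],[0,0,0],0.01],[[0,0,0],[0,0,0],0.01],[[0,0,0],[0,0,0],0.01]]}}

```text
time_s: 8.15
position: [0.5175, -0.2401, 0.1994]
tool_rot: [[0.251, 0.0, -0.968], [0.968, -0.0, 0.251], [-0.0, -1.0, -0.0]]
ft_force: [-0.0, -0.3, -1.6]
grip_width: 0.0233
```

Emit:
{"fn": "carry_out", "kwargs": {"plan": [[[0,0.002,0],[0,0,0],0.01],[[0,0.002,0],[0,0,0],0.01],[[0,0,0],[0,0,0],0.01]]}}

```text
time_s: 8.52
position: [0.5173, -0.2401, 0.1951]
tool_rot: [[0.251, -0.0, -0.968], [0.968, 0.0, 0.251], [0.0, -1.0, 0.0]]
ft_force: [0.8, 0.6, -1.7]
grip_width: 0.0233
```

Emit:
{"fn": "carry_out", "kwargs": {"plan": [[[0,0.003,0],[0,0,0],0.01],[[0,0.003,0],[0,0,0],0.01],[[0,0,0],[0,0,0],0.01]]}}

```text
time_s: 8.9
position: [0.5173, -0.2401, 0.189]
tool_rot: [[0.251, -0.001, -0.968], [0.968, 0.0, 0.251], [0.0, -1.0, 0.001]]
ft_force: [-0.5, 0.3, -2.3]
grip_width: 0.0235
```

Emit:
{"fn": "carry_out", "kwargs": {"plan": [[[0,0.002,0],[0,0,0],0.01],[[0,0.002,0],[0,0,0],0.01],[[0,0.002,0],[0,0,0],0.01],[[0,0,0],[0,0,0],0.01]]}}

```text
time_s: 9.4
position: [0.5175, -0.2402, 0.1836]
tool_rot: [[0.251, 0.0, -0.968], [0.968, -0.0, 0.251], [-0.0, -1.0, -0.0]]
ft_force: [-1.1, 0.4, 1.4]
grip_width: 0.0233
```

Emit:
{"fn": "carry_out", "kwargs": {"plan": [[[0,0.002,0],[0,0,0],0.01],[[0,0.002,0],[0,0,0],0.01],[[0,0,0],[0,0,0],0.01]]}}

```text
time_s: 9.78
position: [0.5176, -0.2402, 0.1795]
tool_rot: [[0.251, 0.001, -0.968], [0.968, -0.0, 0.251], [-0.0, -1.0, -0.001]]
ft_force: [0.7, -0.2, 5.0]
grip_width: 0.0231
```

Emit:
{"fn": "carry_out", "kwargs": {"plan": [[[0,0.001,0],[0,0,0],0.01],[[0,0.001,0],[0,0,0],0.01],[[0,0.001,0],[0,0,0],0.01]]}}

```text
time_s: 10.15
position: [0.5176, -0.2403, 0.1766]
tool_rot: [[0.251, 0.001, -0.968], [0.968, -0.0, 0.251], [-0.0, -1.0, -0.001]]
ft_force: [0.1, 0.8, 5.2]
grip_width: 0.0232
```

Emit:
{"fn": "carry_out", "kwargs": {"plan": [[[0,0.001,0],[0,0,0],0.01],[[0,0.001,0],[0,0,0],0.01],[[0,0.001,0],[0,0,0],0.01]]}}

```text
time_s: 10.52
position: [0.5177, -0.2402, 0.1737]
tool_rot: [[0.251, 0.001, -0.968], [0.968, -0.001, 0.251], [-0.0, -1.0, -0.001]]
ft_force: [-0.1, 0.7, 8.9]
grip_width: 0.0235
```

Emit:
{"fn": "carry_out", "kwargs": {"plan": [[[0,0.001,0],[0,0,0],0.01],[[0,0.001,0],[0,0,0],0.01]]}}

```text
time_s: 10.78
position: [0.5177, -0.2402, 0.1718]
tool_rot: [[0.251, 0.001, -0.968], [0.968, -0.001, 0.251], [-0.0, -1.0, -0.001]]
ft_force: [-0.0, 1.2, 7.3]
grip_width: 0.0233
```

Emit:
{"fn": "carry_out", "kwargs": {"plan": [[[0,0.001,0],[0,0,0],0.01],[[0,0.001,0],[0,0,0],0.01]]}}

```text
time_s: 11.02
position: [0.5177, -0.2403, 0.1699]
tool_rot: [[0.251, 0.001, -0.968], [0.968, -0.001, 0.251], [-0.0, -1.0, -0.001]]
ft_force: [0.5, 0.4, 8.3]
grip_width: 0.0233
```

Emit:
{"fn": "carry_out", "kwargs": {"plan": [[[0,0.001,0],[0,0,0],0.01],[[0,0.001,0],[0,0,0],0.01]]}}

```text
time_s: 11.28
position: [0.5178, -0.2403, 0.168]
tool_rot: [[0.251, 0.001, -0.968], [0.968, -0.001, 0.251], [-0.0, -1.0, -0.002]]
ft_force: [-0.8, 0.8, 8.8]
grip_width: 0.0233
```

Emit:
{"fn": "carry_out", "kwargs": {"plan": [[[0,0.001,0],[0,0,0],0.01],[[0,0.001,0],[0,0,0],0.01],[[0,0.001,0],[0,0,0],0.01],[[0,0.001,0],[0,0,0],0.01],[[0,0.001,0],[0,0,0],0.01]]}}

```text
time_s: 11.9
position: [0.5178, -0.2403, 0.1631]
tool_rot: [[0.251, 0.002, -0.968], [0.968, -0.001, 0.251], [-0.001, -1.0, -0.002]]
ft_force: [0.2, 0.4, 8.5]
grip_width: 0.0231
```

Emit:
{"fn": "carry_out", "kwargs": {"plan": [[[0,0.001,0],[0,0,0],0.01],[[0,0.001,0],[0,0,0],0.01],[[0,0.001,0],[0,0,0],0.01],[[0,0.001,0],[0,0,0],0.01],[[0,0.001,0],[0,0,0],0.01]]}}

```text
time_s: 12.52
position: [0.5178, -0.2403, 0.158]
tool_rot: [[0.251, 0.001, -0.968], [0.968, -0.001, 0.251], [-0.0, -1.0, -0.002]]
ft_force: [0.2, 0.6, 7.8]
grip_width: 0.0231
```

Emit:
{"fn": "carry_out", "kwargs": {"plan": [[[0,0.001,0],[0,0,0],0.01],[[0,0.001,0],[0,0,0],0.01],[[0,0.001,0],[0,0,0],0.01],[[0,0.001,0],[0,0,0],0.01],[[0,0.001,0],[0,0,0],0.01]]}}

```text
time_s: 13.15
position: [0.5174, -0.2402, 0.1522]
tool_rot: [[0.251, 0.0, -0.968], [0.968, -0.0, 0.251], [-0.0, -1.0, -0.0]]
ft_force: [0.4, 0.2, 3.4]
grip_width: 0.0231
```

Emit:
{"fn": "carry_out", "kwargs": {"plan": [[[0,0.0015,0],[0,0,0],0.01],[[0,0.0015,0],[0,0,0],0.01],[[0,0.0015,0],[0,0,0],0.01],[[0,0.0015,0],[0,0,0],0.01],[[0,0,0],[0,0,0],0.01]]}}

```text
time_s: 13.78
position: [0.5172, -0.24, 0.146]
tool_rot: [[0.251, -0.001, -0.968], [0.968, 0.0, 0.251], [0.0, -1.0, 0.001]]
ft_force: [0.1, 0.3, -2.1]
grip_width: 0.0231
```

Emit:
{"fn": "carry_out", "kwargs": {"plan": [[[0,0.002,0],[0,0,0],0.01],[[0,0.002,0],[0,0,0],0.01],[[0,0.002,0],[0,0,0],0.01],[[0,0.002,0],[0,0,0],0.01],[[0,0,0],[0,0,0],0.01]]}}

```text
time_s: 14.4
position: [0.5174, -0.2401, 0.1382]
tool_rot: [[0.251, -0.0, -0.968], [0.968, 0.0, 0.251], [0.0, -1.0, 0.0]]
ft_force: [1.0, -0.1, -2.2]
grip_width: 0.0235
```

```bash
python3 look.py wrist w9; python3 look.py scene s9;  python3 - <<'E'
from h import *
o,p=pickle.load(open("s9.pkl","rb"))
big(p["image"],180,120,100,100,5.5,"pics/s9c.png")
E
```

```text
14.4 [ 0.5174 -0.2401  0.1382] [[0.2511, -0.0002, -0.968], [0.968, 0.0002, 0.2511], [0.0001, -1.0, 0.0002]] [ 1.01 -0.06 -2.16] 0.023486862389398618
14.45 [ 0.5174 -0.2401  0.1383] [[0.2511, -0.0001, -0.968], [0.968, 0.0001, 0.2511], [0.0, -1.0, 0.0001]] [-0.25  0.34 -1.76] 0.0234603134443255
```

View pics/s9c.png

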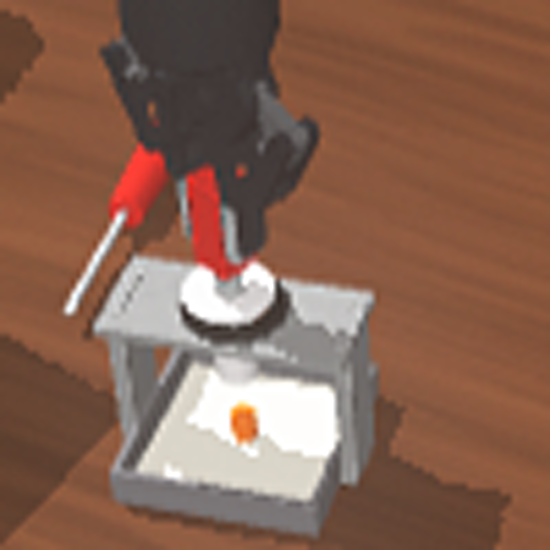

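View pics/w9.png

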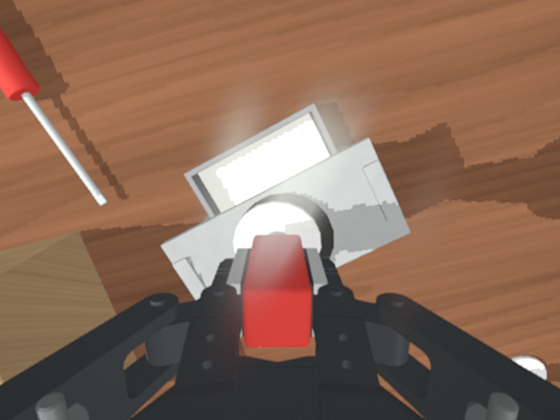

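Emit:
{"fn": "carry_out", "kwargs": {"plan": [[[0,-0.01,0],[0,0,0],0.01],[[0,-0.015,0],[0,0,0],0.01],[[0,-0.02,0],[0,0,0],0.01],[[0,-0.025,0],[0,0,0],0.01],[[0,-0.025,0],[0,0,0],0.01],[[0,-0.025,0],[0,0,0],0.01],[[0,0,0],[0,0,0],0.01]]}}

```text
time_s: 15.38
position: [0.5179, -0.2404, 0.2609]
tool_rot: [[0.251, 0.004, -0.968], [0.968, -0.003, 0.251], [-0.002, -1.0, -0.005]]
ft_force: [0.8, 0.1, -2.4]
grip_width: 0.0237
```

Emit:
{"fn": "carry_out", "kwargs": {"plan": [[[0.035,0,0.012],[0,0,0],0.01],[[0.055,0,0.019],[0,0,0],0.01],[[0.058,0,0.02],[0,0,0],0.01],[[0.058,0,0.02],[0,0,0],0.01],[[0.058,0,0.02],[0,0,0],0.01],[[0.055,0,0.019],[0,0,0],0.01],[[0.05,0,0.015],[0,0,0],0.01],[[0.029,0,0.011],[0,0,0],0.01]]}}

```text
time_s: 16.38
position: [0.4848, 0.1815, 0.2576]
tool_rot: [[0.249, -0.001, -0.968], [0.968, 0.0, 0.249], [-0.0, -1.0, 0.001]]
ft_force: [-0.2, -0.9, -2.1]
grip_width: 0.0235
```

Emit:
{"fn": "carry_out", "kwargs": {"plan": [[[0,0,0],[0,0,0],0.01],[[0,0,0],[0,0,0],0.01],[[0,0,0],[0,0,0],0.01],[[0,0,0],[0,0,0],0.01]]}}

```text
time_s: 16.88
position: [0.4858, 0.1785, 0.2583]
tool_rot: [[0.252, -0.0, -0.968], [0.968, -0.0, 0.252], [-0.0, -1.0, 0.0]]
ft_force: [0.4, -0.1, -2.3]
grip_width: 0.0232
```

Emit:
{"fn": "carry_out", "kwargs": {"plan": [[[0.0007,0.015,0.001],[0,0,0],0.01],[[0,0.02,0],[0,0,0],0.01],[[0,0.02,0],[0,0,0],0.01],[[0,0.008,0],[0,0,0],0.01],[[0,0,0],[0,0,0],0.01],[[0,0,0],[0,0,0],0.01]]}}

```text
time_s: 17.62
position: [0.4853, 0.1802, 0.1961]
tool_rot: [[0.251, 0.001, -0.968], [0.968, 0.0, 0.251], [0.001, -1.0, -0.001]]
ft_force: [-0.1, 0.2, -1.7]
grip_width: 0.0233
```

```bash
python3 look.py wrist w10; python3 - <<'E'
from h import *
o,p=pickle.load(open("w10.pkl","rb"))
big(p["image"],220,130,110,110,5.4,"pics/w10c.png")
E
```

```text
17.625 [0.4853 0.1802 0.1961] [[0.2512, 0.0014, -0.9679], [0.9679, 0.0002, 0.2512], [0.0005, -1.0, -0.0013]] [-0.08  0.23 -1.7 ] 0.023262645355552537
```

View pics/w10c.png

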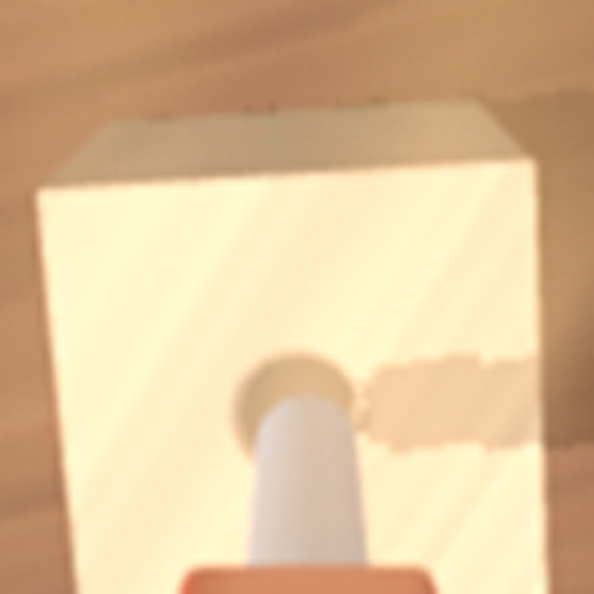

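```bash
python3 - <<'E'
from h import *
o,p=pickle.load(open("w10.pkl","rb"));R=o["tool_rot"]
t=lambda c,r,z:(R.T@(atz(p,220+c/5.4-.4,130+r/5.4-.4,z,o)-o["position"])).round(4)
print("hole far edge",t(294.5,350,.09),"L",t(233,405,.09),"R",t(356,405,.09),"tip edge",t(308,397,o["position"][2]-.0926))
E
```

```text
hole far edge [-0.0014  0.1061  0.0105] L [-0.0104  0.1061  0.0023] R [0.0076 0.1061 0.0023] tip edge [0.0006 0.0926 0.0071]
```

Emit:
{"fn": "carry_out", "kwargs": {"plan": [[[-0.002,0,0.0009],[0,0,0],0.01],[[0,0.006,0],[0,0,0],0.01],[[0,0.004,0],[0,0,0],0.01],[[0,0.004,0],[0,0,0],0.01],[[0,0.004,0],[0,0,0],0.01],[[0,0,0],[0,0,0],0.01]]}}

```text
time_s: 18.42
position: [0.4834, 0.1785, 0.177]
tool_rot: [[0.251, -0.001, -0.968], [0.968, -0.0, 0.251], [-0.0, -1.0, 0.001]]
ft_force: [0.4, 0.7, -2.3]
grip_width: 0.023
```

Emit:
{"fn": "carry_out", "kwargs": {"plan": [[[0,0.006,0],[0,0,0],0.01],[[0,0.006,0],[0,0,0],0.01],[[0,0.006,0],[0,0,0],0.01],[[0,0,0],[0,0,0],0.01]]}}

```text
time_s: 18.92
position: [0.4834, 0.1785, 0.1588]
tool_rot: [[0.251, -0.001, -0.968], [0.968, -0.0, 0.251], [-0.0, -1.0, 0.001]]
ft_force: [0.4, -0.4, -1.0]
grip_width: 0.0234
```

Emit:
{"fn": "carry_out", "kwargs": {"plan": [[[0,0.008,0],[0,0,0],0.01],[[0,0.01,0],[0,0,0],0.01],[[0,0.01,0],[0,0,0],0.01],[[0,0.008,0],[0,0,0],0.01],[[0,0,0],[0,0,0],0.01]]}}

```text
time_s: 19.55
position: [0.4834, 0.1785, 0.1227]
tool_rot: [[0.251, -0.001, -0.968], [0.968, -0.0, 0.251], [-0.0, -1.0, 0.001]]
ft_force: [0.6, 0.1, -1.9]
grip_width: 0.0231
```

Emit:
{"fn": "carry_out", "kwargs": {"plan": [[[0,0.008,0],[0,0,0],0.01],[[0,0.006,0],[0,0,0],0.01],[[0,0.003,0],[0,0,0],0.01],[[0,0.002,0],[0,0,0],0.01],[[0,0,0],[0,0,0],0.01],[[0,0,0],[0,0,0],0.01]]}}

```text
time_s: 20.3
position: [0.4836, 0.1785, 0.1045]
tool_rot: [[0.251, 0.0, -0.968], [0.968, 0.0, 0.251], [0.0, -1.0, -0.0]]
ft_force: [-1.0, 0.6, -1.6]
grip_width: 0.0233
```

Emit:
{"fn": "carry_out", "kwargs": {"plan": [[[0,0.001,0],[0,0,0],0.01],[[0,0.001,0],[0,0,0],0.01],[[0,0,0],[0,0,0],0.01]]}}

```text
time_s: 20.68
position: [0.4836, 0.1785, 0.1026]
tool_rot: [[0.251, 0.0, -0.968], [0.968, 0.0, 0.251], [0.0, -1.0, -0.0]]
ft_force: [-1.4, 0.3, 2.9]
grip_width: 0.0235
```

Emit:
{"fn": "carry_out", "kwargs": {"plan": [[[0,0,0],[0,0,0],0.03],[[0,0,0],[0,0,0],0.045],[[0,0,0],[0,0,0],0.06],[[0,0,0],[0,0,0],0.06],[[0,0,0],[0,0,0],0.06]], "force": 30}}

```text
time_s: 21.3
position: [0.4835, 0.1785, 0.1023]
tool_rot: [[0.251, -0.0, -0.968], [0.968, -0.0, 0.251], [-0.0, -1.0, 0.0]]
ft_force: [0.4, -0.6, 0.0]
grip_width: 0.0598
```

Emit:
{"fn": "carry_out", "kwargs": {"plan": [[[0,-0.01,0],[0,0,0],0.06],[[0,-0.025,0],[0,0,0],0.06],[[0,-0.04,0],[0,0,0],0.06],[[0,-0.05,0],[0,0,0],0.06],[[0,-0.03,0.02],[0,0,0],0.06],[[0,0,0],[0,0,0],0.06],[[0,0,0],[0,0,0],0.06]]}}

```text
time_s: 22.18
position: [0.464, 0.1834, 0.2567]
tool_rot: [[0.251, -0.001, -0.968], [0.968, -0.0, 0.251], [-0.0, -1.0, 0.001]]
ft_force: [0.6, -0.6, -0.8]
grip_width: 0.0601
```

```bash
python3 look.py wrist w11; python3 look.py scene s11; python3 look.py top t11;python3 - <<'E'
from h import *
s0=pickle.load(open("scene0.pkl","rb"))["image"];t0=pickle.load(open("top0.pkl","rb"))["image"]
s=pickle.load(open("s11.pkl","rb"))[1]["image"];t=pickle.load(open("t11.pkl","rb"))[1]["image"]
a=np.hstack([s0[140:280,310:440],s[140:280,310:440]]);b=np.hstack([s0[130:230,170:270],s[130:230,170:270]])
cv2.imwrite("pics/cmp1.png",cv2.resize(a[:,:,::-1],None,fx=3,fy=3));cv2.imwrite("pics/cmp2.png",cv2.resize(b[:,:,::-1],None,fx=4,fy=4))
E
```

```text
22.175 [0.464  0.1834 0.2567] [[0.2511, -0.001, -0.968], [0.968, -0.0002, 0.2511], [-0.0004, -1.0, 0.0009]] [ 0.63 -0.59 -0.79] 0.06007922820986852
22.225 [0.4641 0.1833 0.2562] [[0.2512, -0.002, -0.9679], [0.9679, -0.0003, 0.2513], [-0.0008, -1.0, 0.0019]] [ 0.07  0.73 -0.05] 0.06022606543019295
22.275 [0.4641 0.1833 0.2561] [[0.2513, -0.0023, -0.9679], [0.9679, -0.0004, 0.2513], [-0.001, -1.0, 0.0022]] [ 0.28 -0.3   0.13] 0.05995322172668622
```

View pics/w11.png

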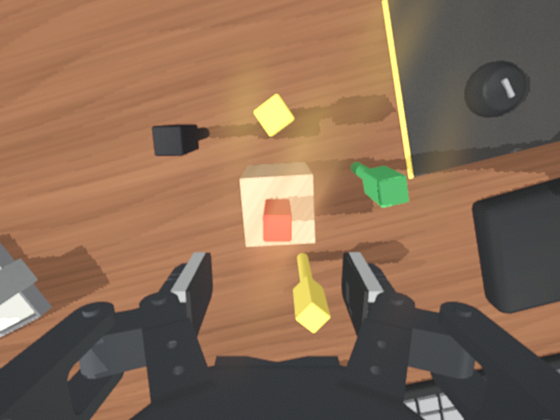

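View pics/cmp1.png

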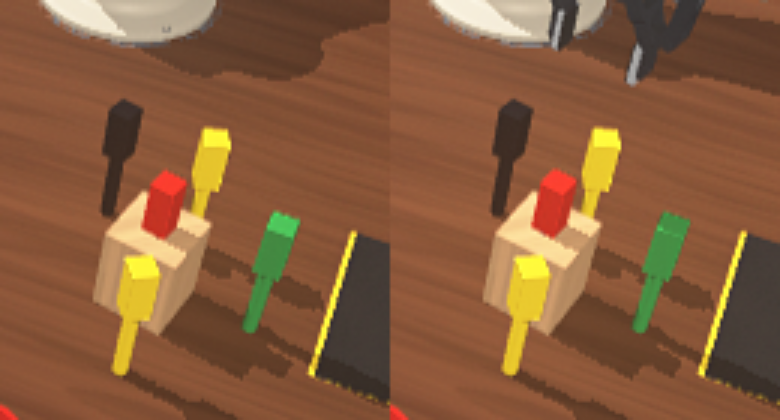

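View pics/cmp2.png

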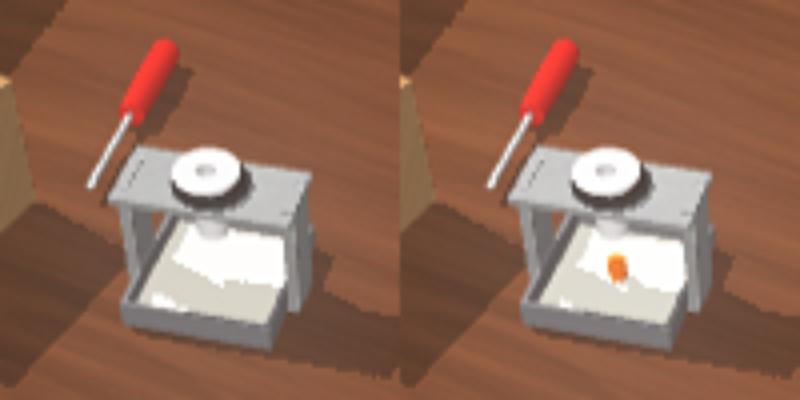

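View pics/t11.png

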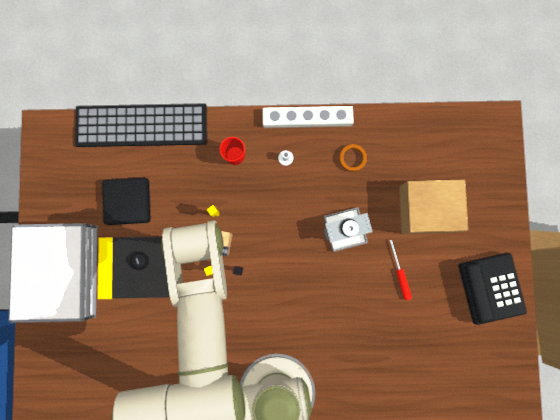

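The rod stands fully in its holder: in the scene crops, its red handle matches the starting picture. The plug lies in the tray at about (324,197) in the scene picture, the bore shows empty from above, and everything else is where it was.

```bash
python3 -c "
from rig import env
print(env.close_job())"
```

```text
the job is handed in; nothing more can be done
None
```

The plug is out of the bore and lying in the tray, the red rod stands back in its holder, and the job was handed in at about 22 s. I took the red-handled rod, lined it up over the bore with the wrist camera and pushed the plug down. I then put the rod back and let go.

- **Push force:** the highest upward force I read was about 9 N, or roughly 11 N at the plug once the rod's weight is added. That would press the sleeve down about 2.7 mm, under the 5 mm limit. I read the force only at the end of each short move, so a brief higher peak between readings is possible.
- **Last checks:**
  - The scene picture shows the plug in the tray and the sleeve back at its starting height.
  - The red handle stands on the holder as it did at the start.
  - The look-alike rods and the other things on the desk have not visibly moved.
  - The gripper is open and clear above the rod.
- **Disagreements:** two were seen and corrected:
  - The first reach to the handle was about 4–5 mm off.
  - The rod was 2 mm off the holder hole before I put it back.

No final check failed.

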